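# Hang the garlic basket on its hook

## Task

Put the garlic bulb into the little wooden trug basket where it stands on the hob, then carry the basket by its handle to the stand on the worktop and gently hang it from the hook by the top of the handle, level, with the garlic still in it. Leave the onion and the lemon alone.

Things in the scene. Friction and masses are not known exactly. Their poses are not given: they have to be found in the camera images.
- trug: Open basket of pale wooden slats on the hob, 190 mm long (its x), 136 wide (y), walls 45 high and 6 to 8 thick, floor 6 thick; 0.2 to 0.45 kg. A fixed arched handle of brown 9 mm round bar stands across its middle (y-z plane): uprights at y = +-71.5, sloping shoulders, flat top 20 mm long at height 153. Origin: centre of the underside, z up. Same when turned end for end.
- handle_top (a point): Middle of the flat top of the basket's handle, on the bar's centre line (153 mm above the underside); frame as the basket's.
- handle_left (a point): Centre line of the handle's sloping shoulder, 34 mm to +y of its top and 10 mm lower (straight from 10 to 46 mm beside the top, falling at 23 degrees): a place to grip the 9 mm bar, fingers closing along the basket's x, that leaves the top free for the hook.
- handle_right (a point): The same on the other shoulder, 34 mm to -y.
- hook_stand: Fixed stand on the worktop: round brown foot 170 mm across, 14 thick; a 10 mm steel post 70 mm behind its centre (+x), 240 tall; from its top a level arm of 10 mm bar, centre line 235 above the foot's underside, reaches forward (-x) and ends in a hook: a dip 50 mm in front of the foot's centre and an upturned tip with a 13 mm ball. Origin: centre of the foot's underside, z up.
- hook_seat (a point): In the hook's dip: where the handle bar's centre line lies when hung (221.5 mm above the foot's underside); axes as the stand's. The tip is 28 mm in front (-x), top of its ball 28 mm above; the arm begins 26 mm behind (+x), its top 18.5 mm above. Bring the handle bar (along the stand's y) over the tip from in front, then down into the dip.
- garlic_center (a point): Centre of the garlic bulb: pale, roundish with a small pointed top, 60 x 57 x 58 mm, 0.04 kg, 27 mm above what it stands on.
- onion: Bystander: red onion, 78 mm across and 84 mm tall. Origin: centre of its underside.
- lemon: Bystander: lemon, 78 x 55 x 56 mm. Origin: centre of its underside.
There are look-alikes about, which are no part of the job. What is shaped like the part that bears garlic_center but turquoise is not meant.

How it is judged (in metres and radians):
On the way:
1. the garlic lies released inside the basket while the basket still stands on the hob (x of garlic_center in the frame of trug between -0.09 and 0.09 m and y of garlic_center in the frame of trug between -0.065 and 0.065 m and z of garlic_center in the frame of trug between 0 and 0.055 m and height (world z) of trug below 0.01 m and angle between trug's own z axis and vertical below 0.1 rad and contact force between garlic and the fingers below 0.05 N), for 0.2 s.
At the end, for the whole second after the job is handed in: The basket hangs at rest (under 0.05 m/s) on the hook of the stand: the middle of its handle's top within 20 mm of the hook seat, its underside clear of the worktop, tilted less than 0.3 rad, with the garlic inside it (x of garlic_center in the frame of trug between -0.09 and 0.09 m and y of garlic_center in the frame of trug between -0.065 and 0.065 m and z of garlic_center in the frame of trug between 0 and 0.055 m and distance between handle_top and hook_seat below 0.02 m and height (world z) of trug above 0.03 m and angle between trug's own z axis and vertical below 0.3 rad and contact force between trug and hook_stand above 1 N and linear speed of trug below 0.05 m/s); the robot touches nothing.
It fails at once if the onion or the lemon is moved more than 40 mm (distance of any of onion, lemon from where it was at the start of the episode above 0.04 m).
It fails at once if the basket strikes or is pressed against the stand with more than 40 N (contact force between trug and hook_stand above 40 N).
It also fails if it takes over 61 s, if anything falls off the work surface, if the arm or the gripper's body presses on something with over 40 N, if the wrist force passes 120 N, or if a joint passes its speed limit or range.

## Robot

A 6-joint arm with a two-finger parallel gripper is mounted at the origin on a cart in front of the work surface, level with it; the furniture and walls round the work are solid. World frame = base frame: x ahead of the robot, y to its left, z up, the work surface at z = 0. Lengths are in m, angles in degrees, forces in N, time in s.
With the tool pointing down it reaches from about 0.375 to 0.975 m from the base axis. Payload 3.8 kg.
Tool frame: the origin (TCP) lies at the very end of the fingers, on their centre line; the grasp point (between the pads) lies env.grip_depth behind it (env.grip_depth is the distance from the TCP to the grasp point, in m); z points along the fingers, y is the line along which they close (so a half turn about z gives the same grasp; the last joint's range is limited). The gripper opens to 85 mm and grips with 20 to 120 N. Pads are 22 mm wide; open, the fingers measure 114 mm over their backs; the gripper's body (76 mm by 85 mm) begins 54 mm behind the grasp point. The pads swing forward as they close: fully open they stand 13 mm farther back than shut.
Start: joints at [-74.708, 15.12, 91.902, -0, 72.978, -2.114], TCP at [0.202, -0.644, 0.231] pointing down, gripper open.
Joint ranges: [-150.88, 150.88], [-54.13, 125.18], [17.81, 147.31], [-75.09, 255.09], [0, 152.58], [-146.25, 146.25]. Speed limits (degrees/s): [147.25, 147.25, 180, 180, 180, 180].

## Interface

Orientations are given as a 3x3 rotation matrix whose columns are the frame's x, y, z axes.
In Python, from cell import readout, imaging, workorder, env gives the robot as it stands.
- The arm moves only by the tool arm_command, never from a script. Its arguments are lists of equal length, an entry for each row: "xyz": the shift along the tool's x, y, z in mm, a list of three; "delta_rot": the turn, a rotation vector about the tool's x, y, z in rad, a list of three; "claw": the opening, from -1 (shut) to 1 (fully open). In form: {"xyz": [[x, y, z], ...], "delta_rot": [[ax, ay, az], ...], "claw": [claw, ...]}. A call has 1 to 12 rows; each row is the pose to reach, as a shift and turn from the pose commanded when the call began, along the tool's axes at that moment; what a row does not reach only later rows make up. A row lasts 1/10 s, in which the tool goes at most 50 mm and 8.59 degrees, less where a joint would pass 70% of its speed; a pose out of reach is approached as far as the arm can. A call with a gripper value outside its range is refused whole. The fingers move at their own pace and stop on an object; "force" is the grip in N (left out, the last holds). Time passes only in rows, so rows that repeat a pose let the fingers close. It gives the time, the measured TCP pose, the force, the opening and the grip force at its end, in the units of the state.
- readout.get_obs(): the state, without advancing time (a new reading comes with each control period).
- imaging.capture(name): name is "scene" or "top"; returns a dict with "image" (480x640x3 uint8, blue, green, red), "K" (3x3 intrinsics, pixels), "R" (3x3) and "t" (3): a world point X has camera coordinates R X + t. Camera axes: x right, y down, z forward; pixel columns grow to the right and rows downward; lengths in m; the calibration is good to about 2 mm. A picture is of the moment at which its call begins. There is no depth.
- workorder.sign_off(): hands the job in; it is judged then, once.
The state is a dict: "clock": time; "joint_pos": joint angles; "joint_vel": joint speeds; "effort": joint torques, N m; "ee_pos": TCP position; "tcp_rot": TCP orientation; "force": force on the tool from outside, world axes, zero at the start; "moment": the same for the moment, N m; "grip_width": opening from 0.0 (shut) to 1.0 (fully open); "finger_force": force on a finger pad.
Only numpy, scipy, OpenCV 4.12 (cv2) and the standard library are available. Lean on these libraries where they do the work, as an engineer would, in place of code of your own. Each camera call takes 0.05 s, during which the arm holds its last target. There are 200 camera calls.

## Working session

There is one attempt and no reset: what is moved stays moved. The work goes in short steps, Python scripts to look and compute and a tool call to move; the robot and the scene stay as the last step left them, time stands still between calls to the robot, and variables do not carry over. Pictures are saved under pics/ and viewed, at most 10 in all, crops included, and the job is handed in when it is done.

Besides the shell and the picture viewer there is one more tool, called after "Request:" as name(argument=value, ...) on one line, values as JSON. arm_command: Moves the arm, as the interface text tells. Its arguments: {"type":"object","properties":{"xyz":{"type":"array","items":{"type":"array","items":{"type":"number"}}},"delta_rot":{"type":"array","items":{"type":"array","items":{"type":"number"}}},"claw":{"type":"array","items":{"type":"number"}},"force":{"type":"number"}},"required":["xyz","delta_rot","claw"]}

```bash
mkdir -p pics; ls
python3 - <<'E'
from cell import readout, imaging, workorder, env
import cv2,numpy as np
o=readout.get_obs(); print(o['clock'],o['ee_pos'],np.round(o['tcp_rot'],3),env.grip_depth)
for n in ('scene','top'):
    c=imaging.capture(n); cv2.imwrite(f'pics/{n}0.png',c['image']); np.savez(f'{n}0.npz',**c)
    print(n,np.round(c['K'],1).tolist(),np.round(-c['R'].T@c['t'],3),np.round(c['R'],3).tolist())
E
```

```text
pics
0.0 [ 0.20170125 -0.64339399  0.22995425] [[ 0.954  0.299 -0.001]
 [ 0.299 -0.954  0.002]
 [ 0.    -0.002 -1.   ]] 0.0187
scene [[552.8, 0.0, 315.0], [0.0, 552.8, 227.9], [0.0, 0.0, 1.0]] [-0.057  0.706  0.543] [[-0.795, -0.606, -0.001], [-0.247, 0.326, -0.912], [0.554, -0.725, -0.409]]
top [[518.2, 0.0, 318.4], [0.0, 518.2, 239.5], [0.0, 0.0, 1.0]] [ 0.274 -0.038  1.276] [[-0.017, -1.0, -0.004], [-0.98, 0.018, -0.199], [0.199, 0.001, -0.98]]
```

View pics/scene0.png

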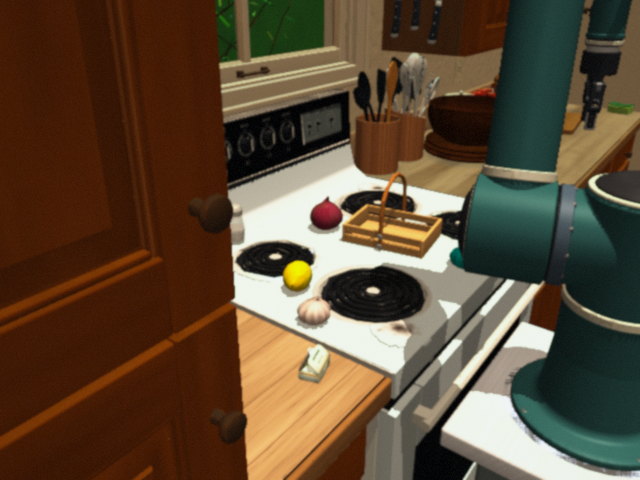

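View pics/top0.png

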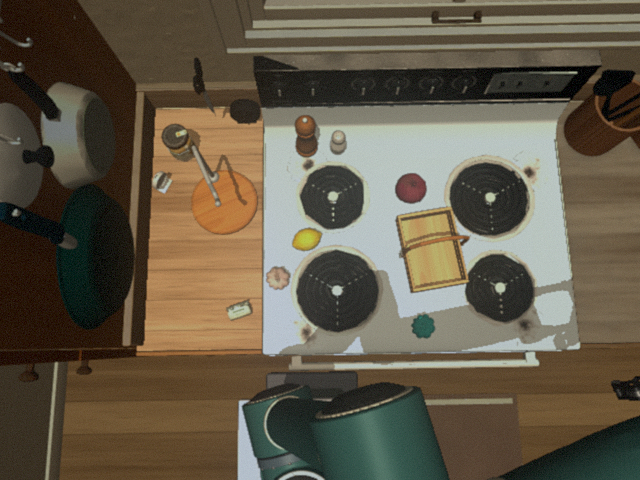

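The scene view shows the pale garlic at about (314,310), the lemon at (297,275), the onion at (326,214) and the trug at (392,225). The top view shows the garlic at (278,277), the turquoise look-alike at (423,326), the trug at (433,250) and the stand's foot at (224,202).

The garlic candidates are the pale bulb at top (278,277) and the turquoise one at (423,326). The pale one fits the description. I'll confirm it in an enlarged crop, together with the stand and trug.

Run:
```python
import cv2,numpy as np
t=cv2.imread('pics/top0.png'); s=cv2.imread('pics/scene0.png')
r=lambda im,x,y,w,h,W,H: cv2.resize(im[y:y+h,x:x+w],(W,H),interpolation=cv2.INTER_CUBIC)
a=r(t,150,110,133,100,400,300) ; a=r(t,150,100,160,120,400,300)
b=r(t,380,170,133,100,400,300); b=r(t,370,190,120,120,300,300)
g=r(t,255,255,50,50,300,300); g2=r(s,285,285,60,50,360,300)
out=np.zeros((600,800,3),np.uint8)
out[:300,:400]=a; out[:300,400:700]=b; out[300:,:300]=g; out[300:,300:660]=g2
cv2.imwrite('pics/crop1.png',out)
```

```text
(no output)
```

View pics/crop1.png

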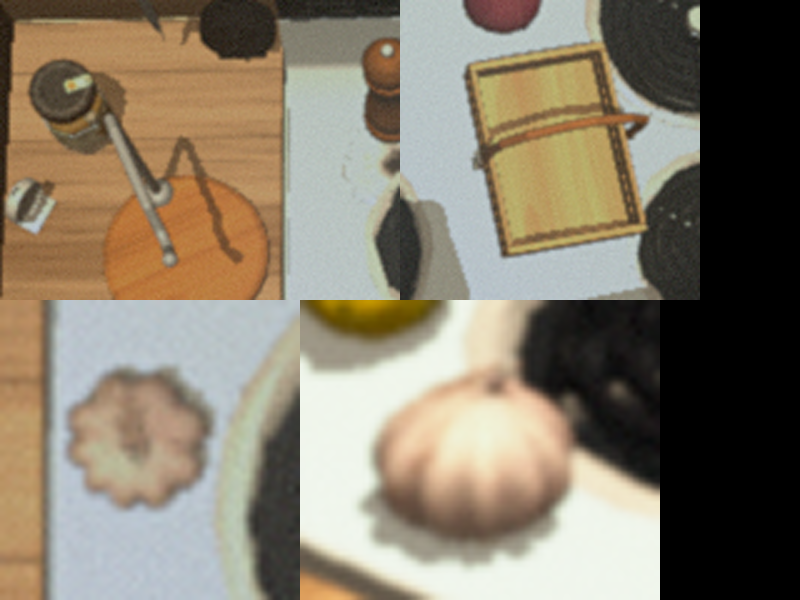

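The pale ribbed bulb with a pointed top at top (278,277) and scene (314,310) is the garlic. In the top view the hook's ball is at about (218,204), the stand's post top at (192,146) and its post foot at (214,176). The trug's rim corners are at about (397,216), (452,208), (468,282) and (412,292).

```bash
cat > h.py <<'E'
import numpy as np, cv2
def load(n): return dict(np.load(n+'.npz'))
def ray(c,p):
    d=c['R'].T@np.linalg.inv(c['K'])@np.r_[p,1.]; return -c['R'].T@c['t'], d/np.linalg.norm(d)
def onz(c,p,z):
    o,d=ray(c,p); return o+d*(z-o[2])/d[2]
def tri(c1,p1,c2,p2):
    o1,d1=ray(c1,p1);o2,d2=ray(c2,p2)
    s=np.linalg.lstsq(np.c_[d1,-d2],o2-o1,rcond=None)[0]
    a,b=o1+s[0]*d1,o2+s[1]*d2; return (a+b)/2,np.linalg.norm(a-b)
def blob(c,lo,hi,box):
    x,y,w,h=box; m=cv2.inRange(cv2.cvtColor(c['image'],cv2.COLOR_BGR2HSV),lo,hi)
    k=np.zeros_like(m);k[y:y+h,x:x+w]=m[y:y+h,x:x+w]
    k=cv2.morphologyEx(k,cv2.MORPH_OPEN,np.ones((3,3),np.uint8))
    return max(cv2.findContours(k,cv2.RETR_EXTERNAL,cv2.CHAIN_APPROX_NONE)[0],key=cv2.contourArea)
def cen(k):
    m=cv2.moments(k); return np.array([m['m10'],m['m01']])/m['m00']
E
python3 - <<'E'
from h import *
np.set_printoptions(precision=4,suppress=True)
T,S=load('top0'),load('scene0')
hs=lambda c,x,y: cv2.cvtColor(c['image'],cv2.COLOR_BGR2HSV)[y,x]
print('hsv garlic',hs(T,278,277),hs(S,314,310),'hob',hs(T,300,275),hs(S,340,335),'foot',hs(T,230,215),'wood',hs(T,200,260),'trug',hs(T,415,230),hs(T,440,270))
# foot
k=blob(T,(5,150,120),(14,255,255),(180,160,90,85)); e=cv2.fitEllipse(k); print('foot',cv2.contourArea(k),e, onz(T,e[0],.014))
(cx,cy),(a,b),an=e
print('foot dia',np.ptp([onz(T,p[0],.014) for p in k.astype(float)],axis=0))
ball=onz(T,(218,204),.243); pt=onz(T,(192,146),.24); pb=onz(T,(214,176),.014); print('ball',ball,'posttop',pt,'postbase',pb)
gt=blob(T,(0,40,60),(20,255,255),(264,262,30,32)); gs=blob(S,(0,30,60),(20,255,255),(290,290,48,38))
for c,k in((T,gt),(S,gs)): print('garlic',cen(k),cv2.boundingRect(k),onz(c,cen(k),.027))
print(tri(T,cen(gt),S,cen(gs)))
C=np.array([onz(T,p,.045) for p in [(396.8,216.4),(451.6,207.6),(468.4,282),(412,292)]]); print('rim',C,C.mean(0),np.linalg.norm(np.diff(C,axis=0),axis=1))
k=blob(T,(12,70,70),(30,255,255),(385,195,95,105)); r=cv2.minAreaRect(k);bx=cv2.boxPoints(r); 
D=np.array([onz(T,p,.045) for p in bx]);print('box',bx,D,D.mean(0),np.linalg.norm(np.diff(D,axis=0),axis=1))
E
```

```text
hsv garlic [ 13  82 150] [ 25  39 242] hob [ 20  55 139] [ 50   9 245] foot [ 15 161 187] wood [ 14 126 186] trug [ 21 115 186] [ 26 110 186]
foot 506.0 ((226.15859985351562, 203.24005126953125), (51.55708312988281, 58.75565719604492), 30.689706802368164) [0.6276 0.1937 0.014 ]
foot dia [0.1592 0.0968 0.    ]
ball [0.5621 0.1684 0.243 ] posttop [0.6912 0.2269 0.24  ] postbase [0.7001 0.226  0.014 ]
garlic [278.5097 276.6466] (267, 268, 22, 21) [0.4373 0.0609 0.027 ]
garlic [314.5691 310.1349] (298, 290, 35, 36) [0.4334 0.0654 0.027 ]
(array([0.4374, 0.061 , 0.0233]), np.float64(0.0009123177254244972))
rim [[ 0.5779 -0.2299  0.045 ]
 [ 0.5977 -0.3652  0.045 ]
 [ 0.4141 -0.3927  0.045 ]
 [ 0.3927 -0.2573  0.045 ]] [ 0.4956 -0.3113  0.045 ] [0.1367 0.1856 0.1371]
box [[395.1923 215.9615]
 [453.6539 204.2692]
 [469.1539 281.7692]
 [410.6923 293.4615]] [[ 0.5791 -0.2261  0.045 ]
 [ 0.606  -0.3709  0.045 ]
 [ 0.4146 -0.3946  0.045 ]
 [ 0.3893 -0.254   0.045 ]] [ 0.4973 -0.3114  0.045 ] [0.1473 0.1929 0.1428]
```

```bash
cat >> h.py <<'E'
from scipy.spatial.transform import Rotation as Ro
def Rt(psi,tilt=0):   # closing axis at yaw psi, then tilt about tool y (deg)
    p=np.radians(psi); y=np.array([np.cos(p),np.sin(p),0]); z=np.array([0,0,-1.])
    return np.c_[np.cross(y,z),y,z]@Ro.from_euler('y',tilt,degrees=True).as_matrix()
def go(*wps):         # waypoints (xyz, psi, tilt) -> shift mm, turn rad in present tool frame
    from cell import readout
    o=readout.get_obs(); R=np.array(o['tcp_rot']); p=np.array(o['ee_pos'])
    print('t %.1f'%o['clock'],'tcp',np.round(p,4),'psi %.1f'%np.degrees(np.arctan2(R[1,1],R[0,1])),'q',np.round(o['joint_pos'],0),'F',np.round(o['force'],1),'grip',o['grip_width'],o['finger_force'])
    for x,psi,tilt in wps:
        print(x,'->',np.round(R.T@(np.array(x)-p)*1000,1),np.round(Ro.from_matrix(R.T@Rt(psi,tilt)).as_rotvec(),3))
E
python3 - <<'E'
from h import *
np.set_printoptions(precision=4,suppress=True)
T,S=load('top0'),load('scene0')
go(((.437,.061,.2),-81.5,0),((.437,.061,.06),-81.5,0),((.437,.061,.006),-81.5,0))
# stand foot, by saturation
b=cv2.GaussianBlur(T['image'],(3,3),0); h=cv2.cvtColor(b,cv2.COLOR_BGR2HSV)
m=cv2.inRange(h,(8,142,60),(17,255,255)); k=np.zeros_like(m);k[160:245,182:264]=m[160:245,182:264]
k=cv2.morphologyEx(k,cv2.MORPH_OPEN,np.ones((3,3),np.uint8)); c=max(cv2.findContours(k,0,cv2.CHAIN_APPROX_NONE)[0],key=cv2.contourArea)
hu=cv2.convexHull(c); P=np.array([onz(T,p[0],.014)[:2] for p in hu.astype(float)]); print('foot',cv2.boundingRect(c),cv2.minEnclosingCircle((P*1000).astype(np.float32)))
A=np.c_[2*P,np.ones(len(P))]; s=np.linalg.lstsq(A,(P**2).sum(1),rcond=None)[0]; print('circle',s[:2],np.sqrt(s[2]+s[:2]@s[:2]))
pr=lambda c,X:(lambda v:(c['K']@v)[:2]/v[2])(c['R']@np.array(X)+c['t'])
y=np.array([-.148,.989,0]);C=np.array([.4956,-.3113,.0])
print('pred handle top,left end,right end px',pr(T,C+[0,0,.153]),pr(T,C+y*.0715+[0,0,.1]),pr(T,C-y*.0715+[0,0,.1]),'scene top',pr(S,C+[0,0,.153]))
k=blob(S,(3,120,60),(14,255,220),(370,165,50,40)); print('scene handle bbox',cv2.boundingRect(k))
o=np.zeros((600,800,3),np.uint8)
o[:, :480]=cv2.resize(T['image'][135:215,175:239],(480,600),interpolation=cv2.INTER_CUBIC)
o[:480,480:]=cv2.resize(S['image'][160:260,340:407],(320,480),interpolation=cv2.INTER_CUBIC)
cv2.imwrite('pics/crop2.png',o)
E
```

```text
t 0.1 tcp [ 0.2018 -0.6434  0.2301] psi -72.6 q [-75.  15.  92.   0.  73.  -2.] F [-0.9 -0.5 -0.6] grip 1.003292739092106 0.0
(0.437, 0.061, 0.2) -> [ 435.2 -601.7   31.4] [-0.002  0.     0.155]
(0.437, 0.061, 0.06) -> [ 435.2 -601.4  171.4] [-0.002  0.     0.155]
(0.437, 0.061, 0.006) -> [ 435.2 -601.3  225.4] [-0.002  0.     0.155]
foot (190, 170, 67, 64) ((632.9432373046875, 201.3852996826172), 84.64006042480469)
circle [0.6329 0.201 ] 0.08390524848499054
pred handle top,left end,right end px [442.4457 240.0992] [406.7605 249.6849] [467.4454 239.6033] scene top [396.8533 176.2812]
scene handle bbox (370, 165, 29, 13)
```

View pics/crop2.png

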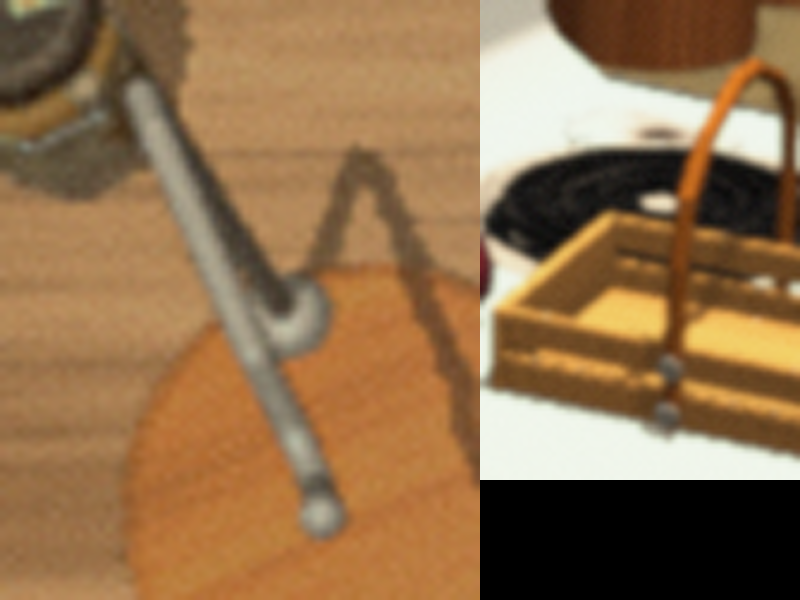

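The foot fits a circle of 84 mm radius centred at (0.633, 0.201), against 85 mm given. The ball at (218,204) lies 78 mm in front, as specified, so the stand's yaw is about 24.6° and the seat is at (0.5875, 0.180). The handle top seen at scene (397.6,173.5) agrees with the trug pose I measured. Moving over the garlic now.

Request:
arm_command(xyz=[[435,-601,31],[435,-601,31],[435,-601,31],[435,-601,31],[435,-601,31],[435,-601,31],[435,-601,31],[435,-601,31],[435,-601,31],[435,-601,31],[435,-601,31],[435,-601,31]], delta_rot=[[0,0,0.155],[0,0,0.155],[0,0,0.155],[0,0,0.155],[0,0,0.155],[0,0,0.155],[0,0,0.155],[0,0,0.155],[0,0,0.155],[0,0,0.155],[0,0,0.155],[0,0,0.155]], claw=[1,1,1,1,1,1,1,1,1,1,1,1], force=30)

```text
clock: 1.3
ee_pos: [0.392, -0.0736, 0.2061]
tcp_rot: [[0.989, 0.148, 0.001], [0.148, -0.989, -0.0], [0.001, 0.0, -1.0]]
force: [1.2, -0.6, -0.0]
grip_width: 0.995
finger_force: 0.0
```

```bash
python3 -c "
from h import *
go(((.437,.061,.2),-81.5,0),((.437,.061,.08),-81.5,0),((.437,.061,.006),-81.5,0))"
```

```text
t 1.3 tcp [ 0.392  -0.0736  0.2061] psi -81.5 q [-14. -15. 125.  -0.  70.  67.] F [ 1.2 -0.6 -0. ] grip 0.9952892090553764 0.0
(0.437, 0.061, 0.2) -> [  64.5 -126.5    6.1] [ 0.    -0.001  0.   ]
(0.437, 0.061, 0.08) -> [  64.4 -126.5  126.1] [ 0.    -0.001  0.   ]
(0.437, 0.061, 0.006) -> [  64.4 -126.5  200.1] [ 0.    -0.001  0.   ]
```

Request:
arm_command(xyz=[[64,-126,6],[64,-126,6],[64,-126,6],[64,-126,60],[64,-126,110],[64,-126,126],[64,-126,126]], delta_rot=[[0,0,0],[0,0,0],[0,0,0],[0,0,0],[0,0,0],[0,0,0],[0,0,0]], claw=[1,1,1,1,1,1,1])

```text
clock: 2.0
ee_pos: [0.4323, 0.0585, 0.076]
tcp_rot: [[0.989, 0.149, -0.009], [0.149, -0.989, -0.001], [-0.009, -0.001, -1.0]]
force: [0.1, 0.1, -0.2]
grip_width: 1.005
finger_force: 0.0
```

```bash
python3 -c "
from h import *
go(((.437,.061,.006),-81.5,0),((.437,.061,.25),-81.5,0))"
```

```text
t 2.0 tcp [0.4323 0.0585 0.076 ] psi -81.4 q [  4.  -2. 128.   0.  54.  86.] F [ 0.1  0.1 -0.2] grip 1.0054413706035659 0.0
(0.437, 0.061, 0.006) -> [ 5.7 -1.7 70. ] [-0.001  0.009  0.001]
(0.437, 0.061, 0.25) -> [   3.4   -1.9 -174. ] [-0.001  0.009  0.001]
```

Request:
arm_command(xyz=[[0,0,0],[0,0,0],[0,0,30],[0,0,30],[0,0,30]], delta_rot=[[0,0,0],[0,0,0],[0,0,0],[0,0,0],[0,0,0]], claw=[1,1,1,1,1])

```text
clock: 2.5
ee_pos: [0.4371, 0.0584, 0.0513]
tcp_rot: [[0.989, 0.148, 0.001], [0.148, -0.989, 0.0], [0.001, 0.0, -1.0]]
force: [0.1, 0.4, -0.1]
grip_width: 1.001
finger_force: 0.0
```

```bash
python3 -c "
from h import *
go(((.437,.061,.006),-81.5,0),((.437,.061,.25),-81.5,0))"
```

```text
t 2.5 tcp [0.4371 0.0584 0.0513] psi -81.5 q [  4.   1. 129.   0.  50.  86.] F [ 0.1  0.4 -0.1] grip 1.000533126979795 0.0
(0.437, 0.061, 0.006) -> [ 0.2 -2.6 45.3] [ 0.    -0.001  0.   ]
(0.437, 0.061, 0.25) -> [   0.4   -2.6 -198.7] [ 0.    -0.001  0.   ]
```

Request:
arm_command(xyz=[[0,-2,25],[0,-2,45],[0,-2,45],[0,-2,45],[0,-2,45],[0,-2,45],[0,-2,45],[0,-2,45],[0,-2,45],[0,-2,45],[0,-2,45]], delta_rot=[[0,0,0],[0,0,0],[0,0,0],[0,0,0],[0,0,0],[0,0,0],[0,0,0],[0,0,0],[0,0,0],[0,0,0],[0,0,0]], claw=[1,1,1,0,-1,-1,-1,-1,-1,-1,-1], force=30)

```text
clock: 3.6
ee_pos: [0.4381, 0.0607, 0.0075]
tcp_rot: [[0.989, 0.148, 0.003], [0.148, -0.989, 0.0], [0.003, 0.0, -1.0]]
force: [-1.4, -0.7, 7.7]
grip_width: 0.647
finger_force: 30.2
```

```bash
python3 -c "
from h import *
C=np.array([.4956,-.3113,0]);X=np.array([.989,.148,0])
# tilted release: grasp point 58 mm to trug -x; tip of tool tilted 15 deg, body leaning to -x
for s in(15,-15): print(s,Rt(-81.5,s)[:,2])
P=C-X*.052
go(((.437,.061,.25),-81.5,0),(tuple(P+[0,0,.25]),-81.5,0),(tuple(P+[0,0,.12]),-81.5,0))"
```

```text
15 [ 0.25597614  0.03825589 -0.96592583]
-15 [-0.25597614 -0.03825589 -0.96592583]
t 3.6 tcp [0.4381 0.0607 0.0075] psi -81.5 q [  5.   5. 131.   0.  44.  86.] F [-1.4 -0.7  7.7] grip 0.6468807356075437 30.227994245215086
(0.437, 0.061, 0.25) -> [  -0.3   -0.4 -242.5] [ 0.    -0.003  0.   ]
(np.float64(0.444172), np.float64(-0.318996), np.float64(0.25)) -> [ -49.5  376.4 -242.6] [ 0.    -0.003  0.   ]
(np.float64(0.444172), np.float64(-0.318996), np.float64(0.12)) -> [ -49.9  376.4 -112.6] [ 0.    -0.003  0.   ]
```

Garlic gripped at a 55 mm opening. Next I'll lift it and carry it over the trug.

Request:
arm_command(xyz=[[0,0,-50],[0,0,-100],[0,0,-150],[0,0,-200],[-10,40,-240],[-50,376,-243],[-50,376,-243],[-50,376,-243],[-50,376,-243],[-50,376,-243],[-50,376,-243],[-50,376,-243]], delta_rot=[[0,0,0],[0,0,0],[0,0,0],[0,0,0],[0,0,0],[0,0,0],[0,0,0],[0,0,0],[0,0,0],[0,0.1,0],[0,0.2,0],[0,0.26,0]], claw=[-1,-1,-1,-1,-1,-1,-1,-1,-1,-1,-1,-1])

```text
clock: 4.8
ee_pos: [0.4419, -0.3215, 0.2503]
tcp_rot: [[0.955, 0.147, 0.259], [0.143, -0.989, 0.035], [0.262, 0.004, -0.965]]
force: [-0.1, 0.8, -0.8]
grip_width: 0.647
finger_force: 32.1
```

Request:
arm_command(xyz=[[0,0,0],[0,0,0],[0,0,0],[0,0,0]], delta_rot=[[0,0,0],[0,0,0],[0,0,0],[0,0,0]], claw=[-1,-1,-1,-1])

```text
clock: 5.2
ee_pos: [0.4432, -0.3172, 0.2486]
tcp_rot: [[0.955, 0.151, 0.254], [0.146, -0.989, 0.039], [0.257, 0.0, -0.966]]
force: [0.8, -0.2, 0.6]
grip_width: 0.643
finger_force: 32.2
```

```bash
python3 -c "
from h import *
from cell import imaging
C=np.array([.4956,-.3113,0]);X=np.array([.989,.148,0])
P=C-X*.044
go((tuple(P+[0,0,.12]),-81.5,15),(tuple(P+[0,0,.06]),-81.5,15),(tuple(P+[0,0,.025]),-81.5,15))
c=imaging.capture('scene'); np.savez('scene1.npz',**c)
o=cv2.resize(c['image'][60:300,300:620],(800,600),interpolation=cv2.INTER_CUBIC); cv2.imwrite('pics/c3.png',o)"
```

```text
t 5.2 tcp [ 0.4432 -0.3172  0.2486] psi -81.3 q [-46.  -6. 114.  13.  64.  30.] F [ 0.8 -0.2  0.6] grip 0.6431237498245468 32.17049317667261
(np.float64(0.452084), np.float64(-0.31781200000000004), np.float64(0.12)) -> [-24.7   2.  126.5] [-0.001  0.002  0.003]
(np.float64(0.452084), np.float64(-0.31781200000000004), np.float64(0.06)) -> [-40.1   2.  184.5] [-0.001  0.002  0.003]
(np.float64(0.452084), np.float64(-0.31781200000000004), np.float64(0.025)) -> [-49.1   2.  218.3] [-0.001  0.002  0.003]
```

View pics/c3.png

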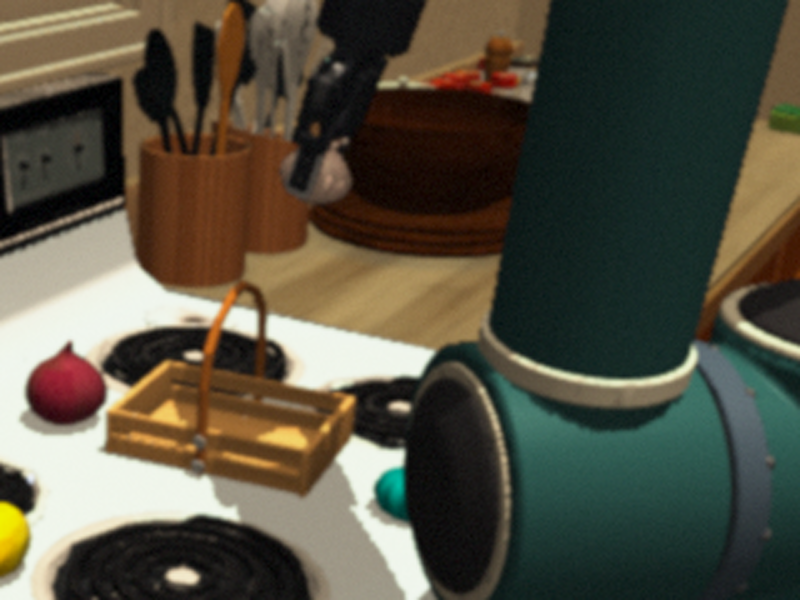

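The garlic is held between the pads at crop (320,172), above the robot-side half of the trug. Trug, onion and lemon haven't moved. Lowering it and releasing.

Request:
arm_command(xyz=[[-8,1,40],[-17,2,85],[-25,2,126],[-33,2,156],[-40,2,184],[-45,2,203],[-49,2,217],[-49,2,217],[-49,2,217],[-49,2,217],[-49,2,217],[-49,2,217]], delta_rot=[[0,0,0],[0,0,0],[0,0,0],[0,0,0],[0,0,0],[0,0,0],[0,0,0],[0,0,0],[0,0,0],[0,0,0],[0,0,0],[0,0,0]], claw=[-1,-1,-1,-1,-1,-1,-1,-1,-1,0.6,0.7,0.7])

```text
clock: 6.45
ee_pos: [0.452, -0.3203, 0.0272]
tcp_rot: [[0.955, 0.148, 0.256], [0.144, -0.989, 0.036], [0.258, 0.002, -0.966]]
force: [-0.1, 0.3, 0.7]
grip_width: 0.854
finger_force: 0.0
```

```bash
python3 -c "
from h import *
go()"
```

```text
t 6.5 tcp [ 0.452  -0.3203  0.0272] psi -81.5 q [-45.  10. 124.  19.  39.  22.] F [-0.1  0.3  0.7] grip 0.8542006015517284 0.0
```

Request:
arm_command(xyz=[[0,0,0],[0,0,-25],[0,0,-60],[0,0,-110],[0,0,-160],[0,0,-210],[0,0,-230],[0,0,-230]], delta_rot=[[0,0,0],[0,0,0],[0,0,0],[0,0,0],[0,0,0],[0,0,0],[0,0,0],[0,0,0]], claw=[0.7,0.7,0.7,0.7,0.7,0.7,0.7,0.7])

```text
clock: 7.25
ee_pos: [0.394, -0.3306, 0.2536]
tcp_rot: [[0.954, 0.147, 0.26], [0.144, -0.989, 0.031], [0.262, 0.008, -0.965]]
force: [0.4, -0.0, 0.7]
grip_width: 0.849
finger_force: 0.0
```

Run:
```python
from h import *
from cell import imaging
C=np.array([.4956,-.3113,0]);Y=np.array([-.148,.989,0]);P=C-Y*.034
go((tuple(P+[0,0,.25]),8.5,0))
c=imaging.capture('scene'); np.savez('scene2.npz',**c); t=imaging.capture('top'); np.savez('top2.npz',**t)
o=np.zeros((600,800,3),np.uint8)
o[:300,:400]=cv2.resize(c['image'][160:265,330:470],(400,300),interpolation=cv2.INTER_CUBIC)
o[:600,400:]=cv2.resize(t['image'][180:330,390:490],(400,600),interpolation=cv2.INTER_CUBIC)
cv2.imwrite('pics/c4.png',o)
```

```text
t 7.2 tcp [ 0.394  -0.3306  0.2536] psi -81.5 q [-51. -10. 117.  14.  65.  25.] F [ 0.4 -0.   0.7] grip 0.8492158655224739 0.0
(np.float64(0.500632), np.float64(-0.344926), np.float64(0.25)) -> [98.8 29.8 30.8] [ 0.214 -0.201 -1.56 ]
```

View pics/c4.png

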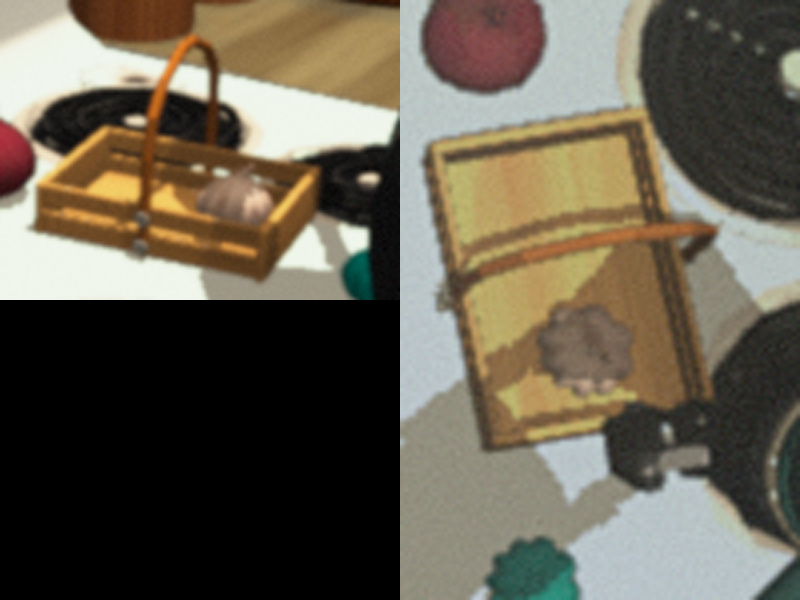

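The garlic lies inside the trug at crop (585,350) of the top view, and the rim corners are unchanged. Next I'll go above the right shoulder of the handle.

Request:
arm_command(xyz=[[99,30,31],[99,30,31],[99,30,31],[99,30,31],[99,30,31],[99,30,31],[99,30,31],[99,30,31],[99,30,31],[99,30,31],[99,30,31],[99,30,31]], delta_rot=[[0.214,-0.201,-1.56],[0.214,-0.201,-1.56],[0.214,-0.201,-1.56],[0.214,-0.201,-1.56],[0.214,-0.201,-1.56],[0.214,-0.201,-1.56],[0.214,-0.201,-1.56],[0.214,-0.201,-1.56],[0.214,-0.201,-1.56],[0.214,-0.201,-1.56],[0.214,-0.201,-1.56],[0.214,-0.201,-1.56]], claw=[0,0,0,0,0,0,0,0,0,0,0,0], force=120)

```text
clock: 8.55
ee_pos: [0.4992, -0.3409, 0.2402]
tcp_rot: [[-0.15, 0.989, -0.01], [0.989, 0.15, 0.011], [0.012, -0.008, -1.0]]
force: [-0.1, -0.3, -0.2]
grip_width: 0.498
finger_force: 0.0
```

Request:
arm_command(xyz=[[0,0,0],[0,0,0],[0,0,0]], delta_rot=[[0,0,0],[0,0,0],[0,0,0]], claw=[0,0,0])

```text
clock: 8.85
ee_pos: [0.4995, -0.3425, 0.2431]
tcp_rot: [[-0.147, 0.989, -0.006], [0.989, 0.147, 0.008], [0.009, -0.005, -1.0]]
force: [0.4, -0.3, 0.9]
grip_width: 0.5
finger_force: 0.0
```

Run:
```python
from h import *
C=np.array([.4956,-.3113,0]);Y=np.array([-.148,.989,0]);P=C-Y*.034
go((tuple(P+[0,0,.17]),8.5,0),(tuple(P+[0,0,.124]),8.5,0))
```

```text
t 8.8 tcp [ 0.4995 -0.3425  0.2431] psi 8.5 q [-37.   8. 100.   0.  73. -45.] F [ 0.4 -0.3  0.9] grip 0.5002969767748939 0.0
(np.float64(0.500632), np.float64(-0.344926), np.float64(0.17)) -> [-3.2  1.1 73.1] [-0.005 -0.009 -0.   ]
(np.float64(0.500632), np.float64(-0.344926), np.float64(0.124)) -> [ -3.6   1.4 119.1] [-0.005 -0.009 -0.   ]
```

Request:
arm_command(xyz=[[-3,1,40],[-3,1,80],[-3,1,105],[-3,1,119],[-3,1,119],[-3,1,119],[-3,1,119],[-3,1,119],[-3,1,119],[-3,1,119],[-3,1,119],[-3,1,119]], delta_rot=[[-0.005,-0.005,0],[-0.005,-0.005,0],[-0.005,-0.005,0],[-0.005,-0.005,0],[-0.005,-0.005,0],[-0.005,-0.005,0],[-0.005,-0.005,0],[-0.005,-0.005,0],[-0.005,-0.005,0],[-0.005,-0.005,0],[-0.005,-0.005,0],[-0.005,-0.005,0]], claw=[0,0,0,0,0,-0.4,-0.7,-1,-1,-1,-1,-1], force=120)

```text
clock: 10.05
ee_pos: [0.5021, -0.3457, 0.127]
tcp_rot: [[-0.149, 0.989, 0.004], [0.989, 0.149, 0.0], [-0.0, 0.004, -1.0]]
force: [0.6, -0.9, 6.3]
grip_width: 0.063
finger_force: 117.6
```

Run:
```python
from h import *
from cell import imaging
go()
t=imaging.capture('top');s=imaging.capture('scene')
o=np.zeros((600,800,3),np.uint8)
o[:300,:400]=cv2.resize(s['image'][160:265,330:470],(400,300),interpolation=cv2.INTER_CUBIC)
o[:600,400:]=cv2.resize(t['image'][180:330,390:490],(400,600),interpolation=cv2.INTER_CUBIC)
cv2.imwrite('pics/c5.png',o)
```

```text
t 10.1 tcp [ 0.5021 -0.3457  0.127 ] psi 8.5 q [-37.  13. 106.   0.  61. -46.] F [ 0.6 -0.9  6.3] grip 0.06263575665155918 117.64447605237365
```

View pics/c5.png

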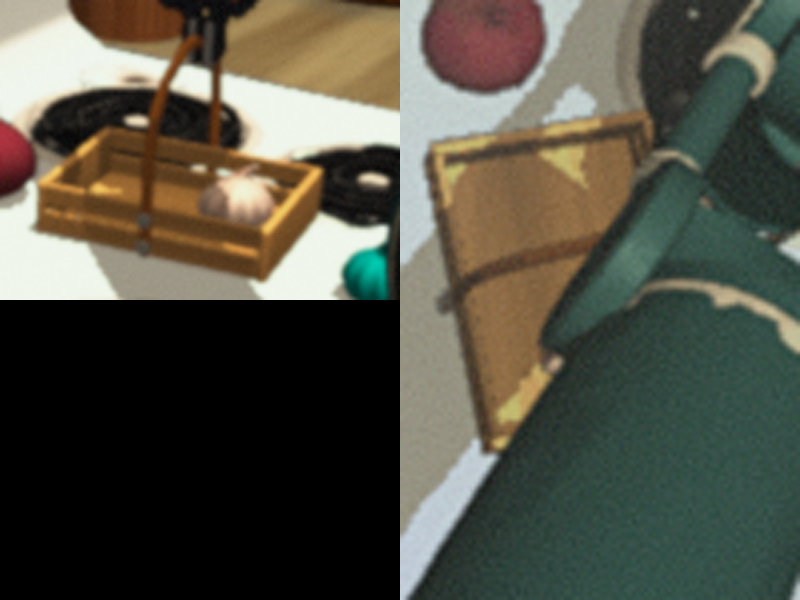

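The bar is gripped on the right shoulder at 118 N, and the trug and garlic are undisturbed. Lifting slowly.

Request:
arm_command(xyz=[[0,0,-3],[0,0,-8],[0,0,-15],[0,0,-25],[0,0,-37],[0,0,-50],[0,0,-64],[0,0,-78],[0,0,-92],[0,0,-106],[0,0,-118],[0,0,-124]], delta_rot=[[0,0,0],[0,0,0],[0,0,0],[0,0,0],[0,0,0],[0,0,0],[0,0,0],[0,0,0],[0,0,0],[0,0,0],[0,0,0],[0,0,0]], claw=[-1,-1,-1,-1,-1,-1,-1,-1,-1,-1,-1,-1])

```text
clock: 11.35
ee_pos: [0.5011, -0.3453, 0.2507]
tcp_rot: [[-0.148, 0.989, 0.002], [0.989, 0.148, 0.002], [0.002, 0.002, -1.0]]
force: [-0.4, -0.1, -3.4]
grip_width: 0.061
finger_force: 117.3
```

Run:
```python
from h import *
from cell import imaging
d=np.array([.909,.416,0]);n=np.array([-.416,.909,0]);seat=np.array([.5875,.1804,0])
P=seat-.085*d-.035*n
go((tuple(np.round(P+[0,0,.255],4)),24.6,0))
s=imaging.capture('scene'); np.savez('scene3.npz',**s)
cv2.imwrite('pics/c6.png',cv2.resize(s['image'][70:280,300:580],(800,600),interpolation=cv2.INTER_CUBIC))
```

```text
t 11.3 tcp [ 0.5011 -0.3453  0.2507] psi 8.5 q [-37.   7.  99.   0.  74. -46.] F [-0.4 -0.1 -3.4] grip 0.06100106323870845 117.25325904786587
(np.float64(0.5248), np.float64(0.1132), np.float64(0.255)) -> [449.9  91.5  -3.4] [ 0.003 -0.001 -0.28 ]
```

View pics/c6.png

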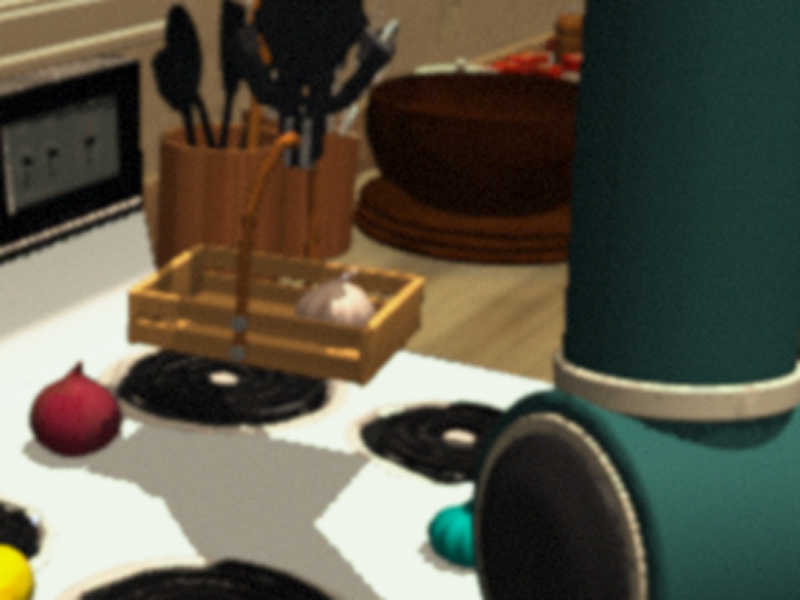

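The basket is held level, with the garlic still in it at crop (340,298). Carrying it smoothly to a point in front of the hook.

Request:
arm_command(xyz=[[4,1,0],[13,3,0],[27,5,-1],[45,9,-1],[65,13,-1],[85,17,-1],[108,22,-2],[130,26,-2],[153,31,-2],[175,35,-2],[198,40,-3],[220,45,-3]], delta_rot=[[0,0,-0.003],[0,0,-0.008],[0,0,-0.017],[0,0,-0.028],[0,0,-0.04],[0,0,-0.053],[0,0,-0.067],[0,0,-0.081],[0,0,-0.095],[0,0,-0.109],[0,0,-0.123],[0,0,-0.137]], claw=[-1,-1,-1,-1,-1,-1,-1,-1,-1,-1,-1,-1])

```text
clock: 12.6
ee_pos: [0.5117, -0.118, 0.2523]
tcp_rot: [[-0.284, 0.959, -0.0], [0.959, 0.284, 0.004], [0.004, 0.001, -1.0]]
force: [0.8, -0.5, -2.9]
grip_width: 0.056
finger_force: 117.4
```

Run:
```python
from h import *
go(((.5248,.1132,.255),24.6,0))
```

```text
t 12.6 tcp [ 0.5117 -0.118   0.2523] psi 16.5 q [-16.  -2. 109.   0.  73. -32.] F [ 0.8 -0.5 -2.9] grip 0.0562421840860912 117.38550927489996
(0.5248, 0.1132, 0.255) -> [218.   78.2  -1.8] [ 0.001 -0.004 -0.141]
```

Request:
arm_command(xyz=[[22,8,0],[44,16,0],[66,23,0],[88,31,-1],[110,39,-1],[131,47,-1],[152,54,-1],[172,61,-1],[190,68,-1],[204,73,-1],[213,76,-1],[217,78,-1]], delta_rot=[[0,0,-0.014],[0,0,-0.028],[0,0,-0.042],[0,0,-0.057],[0,0,-0.071],[0,0,-0.085],[0,0,-0.1],[0,0,-0.112],[0,0,-0.123],[0,0,-0.132],[0,0,-0.138],[0,0,-0.141]], claw=[-1,-1,-1,-1,-1,-1,-1,-1,-1,-1,-1,-1])

```text
clock: 13.8
ee_pos: [0.5254, 0.1107, 0.2541]
tcp_rot: [[-0.416, 0.909, -0.0], [0.909, 0.416, 0.003], [0.003, 0.001, -1.0]]
force: [-0.2, 0.7, -3.3]
grip_width: 0.06
finger_force: 117.4
```

Request:
arm_command(xyz=[[0,0,0],[0,0,0],[0,0,0],[0,0,0],[0,0,0],[0,0,0],[0,0,0],[0,0,0]], delta_rot=[[0,0,0],[0,0,0],[0,0,0],[0,0,0],[0,0,0],[0,0,0],[0,0,0],[0,0,0]], claw=[-1,-1,-1,-1,-1,-1,-1,-1])

```text
clock: 14.6
ee_pos: [0.5259, 0.1095, 0.2542]
tcp_rot: [[-0.414, 0.91, 0.0], [0.91, 0.414, 0.003], [0.003, 0.002, -1.0]]
force: [-0.1, 0.3, -2.9]
grip_width: 0.057
finger_force: 117.4
```

Run:
```python
from h import *
from cell import imaging
d=np.array([.909,.416,0]);n=np.array([-.416,.909,0]);seat=np.array([.5875,.1804,0])
P=seat-.035*n
go((tuple(np.round(P+[0,0,.255],4)),24.6,0))
for k in('top','scene'):
    s=imaging.capture(k); np.savez(k+'4.npz',**s)
    if k=='top':a=cv2.resize(s['image'][110:310,150:350],(600,600),interpolation=cv2.INTER_CUBIC)
    else: b=cv2.resize(s['image'][80:400,235:335],(200,600))
cv2.imwrite('pics/c7.png',np.hstack([a,b]))
```

```text
t 14.6 tcp [0.5259 0.1095 0.2542] psi 24.5 q [  9.  -1. 107.   0.  73. -16.] F [-0.1  0.3 -2.9] grip 0.05659427746500928 117.35910373739898
(np.float64(0.6021), np.float64(0.1486), np.float64(0.255)) -> [ 4.1 85.5 -0.7] [ 0.002 -0.003 -0.002]
```

View pics/c7.png

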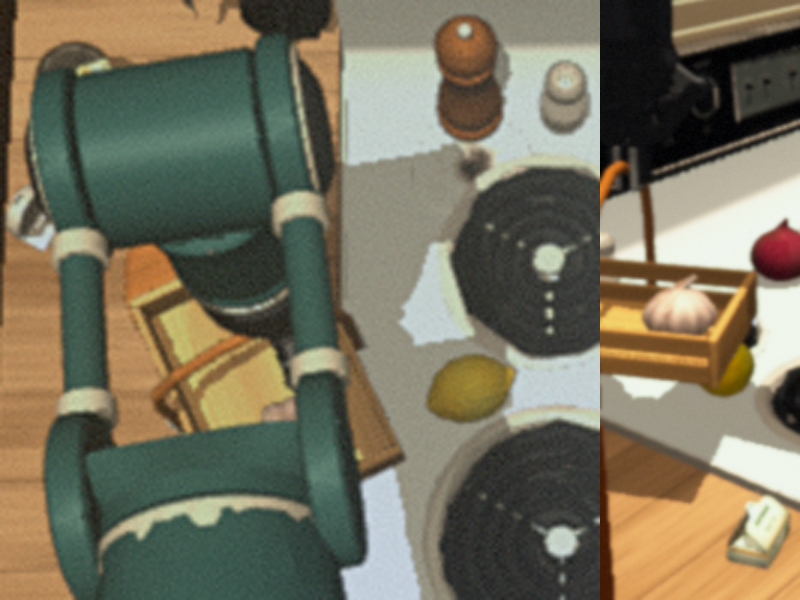

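The basket hangs in front of the stand with the garlic inside, at scene-crop (682,305). Its rim corners are at top px (195,210) and (284,261). I'll check those against the predicted pose for tilt before going over the tip.

Run:
```python
from h import *
np.set_printoptions(precision=1,suppress=True)
T,S=load('top4'),load('scene4')
pr=lambda c,X:(lambda v:(c['K']@v)[:2]/v[2])(c['R']@np.array(X)+c['t'])
d=np.array([.91,.414,0]);n=np.array([-.414,.91,0]);z=np.array([0,0,1.])
H=np.array([.5259,.1095,.2542])+.035*n+.026*z
for roll in(-6,0,6):
  for pitch in (-6,0,6):
    R=np.c_[d,n,z]@Ro.from_euler('xy',[roll,pitch],degrees=True).as_matrix()
    G=np.array([.5259,.1095,.2542+.016])
    f=lambda x,y,zz:G+R@np.array([x,y+.035,zz-.143])
    print(roll,pitch,'T +x+y',pr(T,f(.095,.068,.045)),'T -x-y',pr(T,f(-.095,-.068,.045)),'S top',pr(S,f(0,0,.1575)),'S -x-y rim',pr(S,f(-.095,-.068,.045)),'S -x+y rim',pr(S,f(-.095,.068,.045)),pr(S,f(-.095,.068,0)))
```

```text
-6 -6 T +x+y [193.3 203.5] T -x-y [285.2 254.7] S top [242.8 171.4] S -x-y rim [309.6 225.1] S -x+y rim [287.5 269.9] [286. 294.]
-6 0 T +x+y [196.3 209. ] T -x-y [286.9 258.2] S top [242.1 171.4] S -x-y rim [315.6 220.5] S -x+y rim [295.1 265.1] [296.4 290. ]
-6 6 T +x+y [199.3 214.7] T -x-y [288.4 261.3] S top [241.4 171.3] S -x-y rim [321.1 215.2] S -x+y rim [302.2 259.5] [306.3 284.9]
0 -6 T +x+y [187.8 204.7] T -x-y [281.  256.8] S top [243.3 168.8] S -x-y rim [308.  229.6] S -x+y rim [286.  267.3] [283.7 293.6]
0 0 T +x+y [190.7 209.8] T -x-y [282.8 260.5] S top [242.3 168.7] S -x-y rim [314.3 225. ] S -x+y rim [293.1 262.3] [293.6 289.4]
0 6 T +x+y [193.6 215.1] T -x-y [284.3 263.8] S top [241.3 168.7] S -x-y rim [320.  219.7] S -x+y rim [299.6 256.5] [303.1 284.2]
6 -6 T +x+y [182.5 205.7] T -x-y [276.7 258.9] S top [243.7 166.2] S -x-y rim [306.3 233.7] S -x+y rim [284.8 263.5] [281.6 291.8]
6 0 T +x+y [185.3 210.3] T -x-y [278.5 262.8] S top [242.5 166.1] S -x-y rim [312.8 229.2] S -x+y rim [291.2 258.3] [290.9 287.4]
6 6 T +x+y [188.1 215.3] T -x-y [280.1 266.2] S top [241.4 166.1] S -x-y rim [318.8 223.9] S -x+y rim [296.9 252.3] [299.7 282. ]
```

Level within about 2° and well aligned. Bar bottom is about 26 mm above the ball. Moving over the seat.

Request:
arm_command(xyz=[[1,4,0],[1,12,0],[2,24,0],[3,38,0],[4,52,0],[4,65,0],[4,76,0],[4,82,0],[4,85,0],[4,85,0],[4,85,0],[4,85,0]], delta_rot=[[0,0,0],[0,0,0],[0,0,0],[0,0,0],[0,0,0],[0,0,0],[0,0,0],[0,0,0],[0,0,0],[0,0,0],[0,0,0],[0,0,0]], claw=[-1,-1,-1,-1,-1,-1,-1,-1,-1,-1,-1,-1])

```text
clock: 15.9
ee_pos: [0.6013, 0.1482, 0.2544]
tcp_rot: [[-0.414, 0.91, -0.0], [0.91, 0.414, 0.003], [0.003, 0.001, -1.0]]
force: [0.7, 0.2, -3.3]
grip_width: 0.057
finger_force: 117.4
```

Run:
```python
from h import *
go(((.6021,.1486,.1955),24.6,0))
```

```text
t 15.9 tcp [0.6013 0.1482 0.2544] psi 24.5 q [ 11.   8.  98.   0.  74. -13.] F [ 0.7  0.2 -3.3] grip 0.056633561096130325 117.39985940046608
(0.6021, 0.1486, 0.1955) -> [-0.1  0.9 58.9] [ 0.001 -0.003 -0.002]
```

No contact, and it's over the seat to within 1 mm. Lowering gently.

Request:
arm_command(xyz=[[0,1,4],[0,1,10],[0,1,17],[0,1,24],[0,1,31],[0,1,37],[0,1,42],[0,1,46],[0,1,49],[0,1,51],[0,1,52],[0,1,52]], delta_rot=[[0,0,0],[0,0,0],[0,0,0],[0,0,0],[0,0,0],[0,0,0],[0,0,0],[0,0,0],[0,0,0],[0,0,0],[0,0,0],[0,0,0]], claw=[-1,-1,-1,-1,-1,-1,-1,-1,-1,-1,-1,-1])

```text
clock: 17.1
ee_pos: [0.6026, 0.149, 0.2024]
tcp_rot: [[-0.414, 0.91, 0.0], [0.91, 0.414, 0.003], [0.003, 0.002, -1.0]]
force: [-0.2, -0.2, -3.1]
grip_width: 0.056
finger_force: 117.4
```

Request:
arm_command(xyz=[[0,0,0.5],[0,0,1],[0,0,1.5],[0,0,2],[0,0,2.5],[0,0,3],[0,0,3],[0,0,3]], delta_rot=[[0,0,0],[0,0,0],[0,0,0],[0,0,0],[0,0,0],[0,0,0],[0,0,0],[0,0,0]], claw=[-1,-1,-1,-1,-1,-1,-1,-1])

```text
clock: 17.9
ee_pos: [0.6025, 0.149, 0.1993]
tcp_rot: [[-0.414, 0.91, 0.0], [0.91, 0.414, 0.003], [0.003, 0.001, -1.0]]
force: [-0.3, -0.1, -2.0]
grip_width: 0.061
finger_force: 117.4
```

Request:
arm_command(xyz=[[0,0,0.5],[0,0,1],[0,0,1.5],[0,0,1.5]], delta_rot=[[0,0,0],[0,0,0],[0,0,0],[0,0,0]], claw=[-1,-1,-1,-1])

```text
clock: 18.3
ee_pos: [0.6025, 0.149, 0.1977]
tcp_rot: [[-0.414, 0.91, -0.0], [0.91, 0.414, 0.003], [0.003, 0.001, -1.0]]
force: [-0.6, 0.1, -2.6]
grip_width: 0.058
finger_force: 117.4
```

Request:
arm_command(xyz=[[0,0,0.5],[0,0,1],[0,0,1],[0,0,1]], delta_rot=[[0,0,0],[0,0,0],[0,0,0],[0,0,0]], claw=[-1,-1,-1,-1])

```text
clock: 18.7
ee_pos: [0.6026, 0.149, 0.1968]
tcp_rot: [[-0.414, 0.91, 0.0], [0.91, 0.414, 0.003], [0.003, 0.001, -1.0]]
force: [0.8, -0.2, -3.2]
grip_width: 0.061
finger_force: 117.4
```

Request:
arm_command(xyz=[[0,0,0.5],[0,0,1],[0,0,1.5],[0,0,1.5]], delta_rot=[[0,0,0],[0,0,0],[0,0,0],[0,0,0]], claw=[-1,-1,-1,-1])

```text
clock: 19.1
ee_pos: [0.6025, 0.149, 0.1952]
tcp_rot: [[-0.414, 0.91, -0.0], [0.91, 0.414, 0.003], [0.003, 0.001, -1.0]]
force: [0.7, 0.2, -2.3]
grip_width: 0.056
finger_force: 117.4
```

Request:
arm_command(xyz=[[0,0,0.5],[0,0,1],[0,0,1],[0,0,1]], delta_rot=[[0,0,0],[0,0,0],[0,0,0],[0,0,0]], claw=[-1,-1,-1,-1])

```text
clock: 19.5
ee_pos: [0.6026, 0.149, 0.1943]
tcp_rot: [[-0.414, 0.91, 0.0], [0.91, 0.414, 0.003], [0.003, 0.001, -1.0]]
force: [0.1, 0.3, -3.3]
grip_width: 0.057
finger_force: 117.4
```

Request:
arm_command(xyz=[[0,0,0.5],[0,0,1],[0,0,1.5],[0,0,1.5]], delta_rot=[[0,0,0],[0,0,0],[0,0,0],[0,0,0]], claw=[-1,-1,-1,-1])

```text
clock: 19.9
ee_pos: [0.6025, 0.149, 0.1927]
tcp_rot: [[-0.414, 0.91, -0.0], [0.91, 0.414, 0.003], [0.003, 0.001, -1.0]]
force: [-0.3, 0.1, -3.2]
grip_width: 0.059
finger_force: 117.4
```

Request:
arm_command(xyz=[[0,0,0.5],[0,0,1],[0,0,1],[0,0,1]], delta_rot=[[0,0,0],[0,0,0],[0,0,0],[0,0,0]], claw=[-1,-1,-1,-1])

```text
clock: 20.3
ee_pos: [0.6025, 0.149, 0.1918]
tcp_rot: [[-0.414, 0.91, 0.0], [0.91, 0.414, 0.003], [0.003, 0.001, -1.0]]
force: [-0.3, 0.0, -3.0]
grip_width: 0.057
finger_force: 117.4
```

Run:
```python
from h import *
from cell import imaging
go()
for k in('top','scene'):
    s=imaging.capture(k); np.savez(k+'5.npz',**s)
    if k=='top':a=cv2.resize(s['image'][110:270,150:310],(500,500),interpolation=cv2.INTER_CUBIC)
    else: b=cv2.resize(s['image'][120:320,220:340],(300,500),interpolation=cv2.INTER_CUBIC)
cv2.imwrite('pics/c8.png',np.hstack([a,b]))
```

```text
t 20.3 tcp [0.6025 0.149  0.1918] psi 24.5 q [ 11.  11. 101.   0.  68. -13.] F [-0.3  0.  -3. ] grip 0.057332845005558276 117.41204238496721
```

View pics/c8.png

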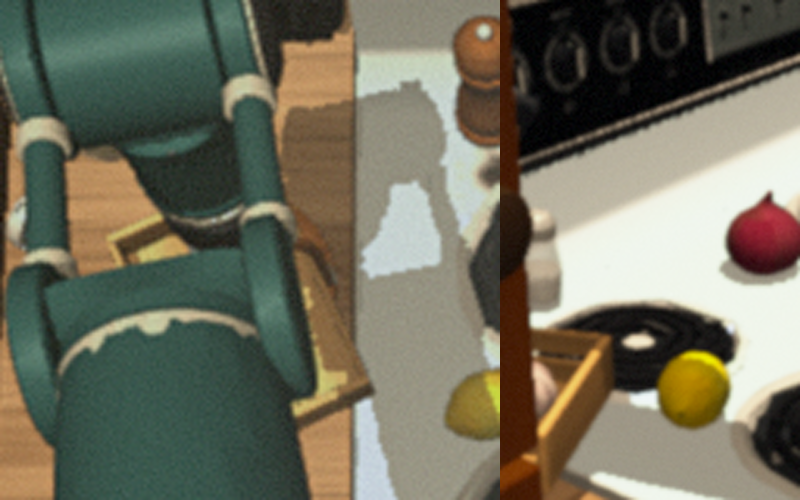

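No contact yet. The basket is level, with rim corners at top px (185,187) and (269,234), and the onion and lemon are where they were. The worktop may be a few mm below the hob, so I'll keep lowering in small steps and watch the force.

Request:
arm_command(xyz=[[0,0,0.5],[0,0,1],[0,0,1.5],[0,0,2],[0,0,2]], delta_rot=[[0,0,0],[0,0,0],[0,0,0],[0,0,0],[0,0,0]], claw=[-1,-1,-1,-1,-1])

```text
clock: 20.9
ee_pos: [0.6026, 0.149, 0.19]
tcp_rot: [[-0.414, 0.91, 0.0], [0.91, 0.414, 0.003], [0.003, 0.002, -1.0]]
force: [-0.2, -0.4, -2.5]
grip_width: 0.055
finger_force: 117.6
```

Run:
```python
from h import *
np.set_printoptions(precision=1,suppress=True)
T,S=load('top5'),load('scene5')
pr=lambda c,X:(lambda v:(c['K']@v)[:2]/v[2])(c['R']@np.array(X)+c['t'])
d=np.array([.91,.414,0]);n=np.array([-.414,.91,0]);z=np.array([0,0,1.])
for roll in(-6,0,6):
    R=np.c_[d,n,z]@Ro.from_euler('xy',[roll,0],degrees=True).as_matrix()
    G=np.array([.6025,.149,.1918+.016])
    f=lambda x,y,zz:G+R@np.array([x,y+.035,zz-.143])
    print(roll,'T +x+y',pr(T,f(.095,.068,.045)),'T -x-y',pr(T,f(-.095,-.068,.045)),'S -x-y rim',pr(S,f(-.095,-.068,.045)))
print('obs (185.2,186.8) (269,234.2) (264.8,256)')
# worktop level: step seen in the scene picture? triangulate white card on worktop
T,S=load('top0'),load('scene0')
for c,b in((T,(222,295,35,30)),(S,(292,340,45,48))):
    m=blob(c,(0,0,120),(180,75,255),b); print(cen(m),cv2.boundingRect(m))
```

```text
-6 T +x+y [186.8 184.7] T -x-y [271.3 230.1] S -x-y rim [266.9 250. ]
0 T +x+y [181.4 185.3] T -x-y [267.5 232.3] S -x-y rim [265.3 254.6]
6 T +x+y [176.3 185.6] T -x-y [263.5 234.5] S -x-y rim [263.5 258.8]
obs (185.2,186.8) (269,234.2) (264.8,256)
[238.3 310.6] (228, 303, 23, 16)
[315.2 358.7] (302, 344, 26, 30)
```

Request:
arm_command(xyz=[[0,0,0.5],[0,0,1],[0,0,1.5],[0,0,2],[0,0,2.5],[0,0,2.5]], delta_rot=[[0,0,0],[0,0,0],[0,0,0],[0,0,0],[0,0,0],[0,0,0]], claw=[-1,-1,-1,-1,-1,-1])

```text
clock: 21.5
ee_pos: [0.6031, 0.1493, 0.1887]
tcp_rot: [[-0.414, 0.91, 0.002], [0.91, 0.414, 0.004], [0.003, 0.003, -1.0]]
force: [-2.7, 0.2, 6.3]
grip_width: 0.06
finger_force: 119.1
```

Run:
```python
from h import *
np.set_printoptions(precision=4,suppress=True)
T,S=load('top0'),load('scene0')
print('card',tri(T,(238.3,310.6),S,(315.2,358.7)))
# foot radius / centre vs assumed worktop level
for z in(0,-.01,-.02,-.03):
    P=[onz(T,p,.014+z)[:2] for p in((190.5,202),(256.5,202))]; print(z,'foot width',np.linalg.norm(P[0]-P[1]),onz(T,(223.5,202.5),.014+z)[:2])
    b=onz(T,(218,203.8),.243+z)[:2]; p=onz(T,(193.2,147),.235+z)[:2]; print('  ball-foot',np.linalg.norm(b-onz(T,(223.7,202.3),.014+z)[:2]),'ball-post',np.linalg.norm(b-p))
# hob/worktop border in both views along hob's left edge
for c in(T,S): pass
from cell import readout; o=readout.get_obs(); print(o['force'],o['moment'],o['ee_pos'])
```

```text
card (array([0.3589, 0.1596, 0.0168]), np.float64(0.0022975135038433344))
0 foot width 0.1666959171118034 [0.6296 0.2004]
  ball-foot 0.07457403567631203 ball-post 0.14052161852649497
-0.01 foot width 0.1680168384172531 [0.6324 0.2023]
  ball-foot 0.07455248810837299 ball-post 0.14184567941240941
-0.02 foot width 0.16933775972270282 [0.6353 0.2042]
  ball-foot 0.07453111807443098 ball-post 0.1431697404946534
-0.03 foot width 0.1706586810281524 [0.6381 0.2061]
  ball-foot 0.07450992572724001 ball-post 0.14449380176783008
[-2.7195  0.2263  6.2622] [0.1502 0.3999 0.0347] [0.6031 0.1493 0.1887]
```

Contact: the reaction is about 9 N at z 0.189. Before releasing I'll confirm the bar is really inside the hook, by raising it a little and probing toward the tip.

Request:
arm_command(xyz=[[0,0,-2],[0,0,-4],[0,0,-4],[0,0,-4]], delta_rot=[[0,0,0],[0,0,0],[0,0,0],[0,0,0]], claw=[-1,-1,-1,-1])

```text
clock: 21.9
ee_pos: [0.6021, 0.1488, 0.1904]
tcp_rot: [[-0.414, 0.91, -0.001], [0.91, 0.414, 0.003], [0.003, 0.0, -1.0]]
force: [0.6, -0.2, -2.3]
grip_width: 0.057
finger_force: 117.5
```

Run:
```python
from cell import readout; o=readout.get_obs(); print(o['force'],o['moment'],o['ee_pos'])
```

```text
[ 0.58714243 -0.24862303 -2.31091146] [-0.03565368 -0.07265573  0.00359704] [0.60210771 0.14884548 0.19039673]
```

Request:
arm_command(xyz=[[0,-2,0],[0,-4,0],[0,-6,0],[0,-8,0],[0,-8,0],[0,-8,0]], delta_rot=[[0,0,0],[0,0,0],[0,0,0],[0,0,0],[0,0,0],[0,0,0]], claw=[-1,-1,-1,-1,-1,-1])

```text
clock: 22.5
ee_pos: [0.5991, 0.147, 0.1937]
tcp_rot: [[-0.413, 0.911, 0.009], [0.911, 0.413, 0.007], [0.002, 0.011, -1.0]]
force: [8.6, 3.3, -0.6]
grip_width: 0.056
finger_force: 118.3
```

Run:
```python
from cell import readout; o=readout.get_obs(); print(o['force'],o['moment'],o['ee_pos'])
```

```text
[ 8.60140575  3.31314611 -0.62778459] [ 0.52195443 -1.28242058 -0.33088997] [0.59905465 0.14703545 0.19365011]
```

A +9 N push-back after 4 mm toward the tip, on the hook line (38 mm beside the tool), shows the bar is inside the dip. I'll re-centre, set it down lightly and release.

Request:
arm_command(xyz=[[0,2,0],[0,4,0],[0,6,0],[0,6,1],[0,6,2],[0,6,3],[0,6,3.5],[0,6,3.5]], delta_rot=[[0,0,0],[0,0,0],[0,0,0],[0,0,0],[0,0,0],[0,0,0],[0,0,0],[0,0,0]], claw=[-1,-1,-1,-1,-1,-1,-1,-1])

```text
clock: 23.3
ee_pos: [0.6015, 0.1485, 0.1893]
tcp_rot: [[-0.414, 0.91, 0.002], [0.91, 0.414, 0.004], [0.003, 0.004, -1.0]]
force: [0.7, 1.1, 6.2]
grip_width: 0.057
finger_force: 119.6
```

Run:
```python
from cell import readout; o=readout.get_obs(); print(o['force'],o['moment'],o['ee_pos'])
```

```text
[0.71728509 1.10003689 6.16784856] [ 0.35419263 -0.12668421 -0.09996046] [0.60150015 0.14854069 0.18934649]
```

Seated with almost no side force. Releasing.

Request:
arm_command(xyz=[[0,0,-0.5],[0,0,-0.5],[0,0,-0.5],[0,0,-0.5],[0,0,-0.5],[0,0,-0.5],[0,0,-0.5],[0,0,-0.5],[0,0,-0.5],[0,0,-0.5]], delta_rot=[[0,0,0],[0,0,0],[0,0,0],[0,0,0],[0,0,0],[0,0,0],[0,0,0],[0,0,0],[0,0,0],[0,0,0]], claw=[-1,-0.85,-0.75,-0.6,-0.45,-0.3,-0.2,-0.2,-0.2,-0.2], force=20)

```text
clock: 24.3
ee_pos: [0.6007, 0.1482, 0.1884]
tcp_rot: [[-0.414, 0.91, 0.0], [0.91, 0.414, 0.003], [0.003, 0.001, -1.0]]
force: [0.7, 0.0, -0.2]
grip_width: 0.401
finger_force: 0.0
```

Run:
```python
from h import *
from cell import imaging
go()
t=imaging.capture('top'); np.savez('top6.npz',**t)
a=load('top5')['image']; df=cv2.absdiff(a,t['image'])[170:260,180:275].max(2); print('changed px',(df>60).sum())
```

```text
t 24.3 tcp [0.6007 0.1482 0.1884] psi 24.5 q [ 11.  11. 102.   0.  67. -13.] F [ 0.7  0.  -0.2] grip 0.40119186232253023 0.0
changed px 606
```

Free, with zero force. Retreating upward and then away toward the robot's right.

Request:
arm_command(xyz=[[0,0,-5],[0,0,-15],[0,0,-30],[0,0,-55],[0,0,-90],[0,0,-130],[-40,-20,-140],[-90,-20,-140],[-140,-20,-140],[-190,-20,-140],[-240,-20,-140],[-240,-20,-140]], delta_rot=[[0,0,0],[0,0,0],[0,0,0],[0,0,0],[0,0,0],[0,0,0],[0,0,0],[0,0,0],[0,0,0],[0,0,0],[0,0,0],[0,0,0]], claw=[-0.2,-0.2,-0.2,-0.2,-0.2,-0.2,-0.2,-0.2,-0.2,-0.2,-0.2,-0.2])

```text
clock: 25.55
ee_pos: [0.6836, -0.0853, 0.3284]
tcp_rot: [[-0.409, 0.913, 0.002], [0.913, 0.409, 0.0], [-0.001, 0.002, -1.0]]
force: [0.5, 0.7, -1.4]
grip_width: 0.399
finger_force: 0.0
```

Run:
```python
from h import *
from cell import imaging
np.set_printoptions(precision=4,suppress=True)
go()
t=imaging.capture('top'); np.savez('top7.npz',**t); t2=imaging.capture('top'); np.savez('top8.npz',**t2)
print('motion',(cv2.absdiff(t['image'],t2['image'])[120:270,160:290].max(2)>50).sum())
pr=lambda c,X:(lambda v:(c['K']@v)[:2]/v[2])(c['R']@np.array(X)+c['t'])
# basket: yellow slats
k=blob(t,(15,80,60),(30,255,255),(150,150,130,110)); 
r=cv2.minAreaRect(cv2.convexHull(k)); bx=cv2.boxPoints(r); print('area',cv2.contourArea(k)); 
for z in(.105,.1135): 
    D=np.array([onz(t,p,z) for p in bx]); print(z,bx.round(1).tolist(),D[:,:2],D.mean(0),np.linalg.norm(np.diff(D,axis=0),axis=1))
# garlic inside: pinkish
kg=blob(t,(0,30,60),(16,110,255),(205,195,70,55)); print('garlic?',cen(kg),cv2.contourArea(kg),cv2.boundingRect(kg),onz(t,cen(kg),.1))
print('pred garlic px',pr(t,np.array([.5875,.1804,.1])-.045*np.array([.909,.416,0])))
```

```text
t 25.6 tcp [ 0.6836 -0.0853  0.3284] psi 24.1 q [ -9.  14.  83.   0.  83. -33.] F [ 0.5  0.7 -1.4] grip 0.3993791274343141 0.0
motion 252
area 5401.0
0.105 [[150.0, 195.0], [262.0, 195.0], [262.0, 259.0], [150.0, 259.0]] [[0.6254 0.3564]
 [0.6206 0.0932]
 [0.4684 0.0925]
 [0.473  0.3492]] [0.5468 0.2228 0.105 ] [0.2633 0.1522 0.2567]
0.1135 [[150.0, 195.0], [262.0, 195.0], [262.0, 259.0], [150.0, 259.0]] [[0.6229 0.3535]
 [0.6181 0.0922]
 [0.467  0.0915]
 [0.4715 0.3464]] [0.5449 0.2209 0.1135] [0.2614 0.1511 0.2549]
garlic? [232.8609 224.7133] 218.0 (222, 216, 20, 22) [0.5514 0.1613 0.1   ]
pred garlic px [232.6766 226.7155]
```

Request:
arm_command(xyz=[[0,0,0],[0,0,0],[0,0,0],[0,0,0],[0,0,0],[0,0,0],[0,0,0],[0,0,0],[0,0,0],[0,0,0],[0,0,0],[0,0,0]], delta_rot=[[0,0,0],[0,0,0],[0,0,0],[0,0,0],[0,0,0],[0,0,0],[0,0,0],[0,0,0],[0,0,0],[0,0,0],[0,0,0],[0,0,0]], claw=[-0.2,-0.2,-0.2,-0.2,-0.2,-0.2,-0.2,-0.2,-0.2,-0.2,-0.2,-0.2])

```text
clock: 26.85
ee_pos: [0.682, -0.0791, 0.3276]
tcp_rot: [[-0.414, 0.91, 0.0], [0.91, 0.414, 0.003], [0.003, 0.002, -1.0]]
force: [-0.6, -0.2, 0.4]
grip_width: 0.399
finger_force: 0.0
```

Run:
```python
from h import *
from cell import imaging
np.set_printoptions(precision=4,suppress=True)
a=imaging.capture('top'); [imaging.capture('top') for _ in range(6)]; t=imaging.capture('top'); np.savez('top9.npz',**t)
cmp=lambda u,v:(cv2.absdiff(cv2.GaussianBlur(u['image'],(5,5),0),cv2.GaussianBlur(v['image'],(5,5),0))[120:270,160:290].max(2)>25).sum()
print('motion now',cmp(a,t),'vs just after release',cmp(load('top7'),t))
T0=load('top0')
h=cv2.cvtColor(cv2.GaussianBlur(t['image'],(3,3),0),cv2.COLOR_BGR2HSV); m=cv2.inRange(h,(17,60,60),(32,255,255))
df=(cv2.absdiff(t['image'],T0['image']).max(2)>25).astype(np.uint8)*255
m&=df; k=np.zeros_like(m);k[150:280,160:290]=m[150:280,160:290]; k=cv2.morphologyEx(k,cv2.MORPH_OPEN,np.ones((2,2),np.uint8))
k=cv2.morphologyEx(k,cv2.MORPH_CLOSE,np.ones((9,9),np.uint8))
c=max(cv2.findContours(k,0,cv2.CHAIN_APPROX_NONE)[0],key=cv2.contourArea); r=cv2.minAreaRect(c); bx=cv2.boxPoints(r); print(cv2.contourArea(c),r)
D=np.array([onz(t,p,.107) for p in bx]); print(bx,D[:,:2],D.mean(0),np.linalg.norm(np.diff(D,axis=0),axis=1))
pr=lambda c,X:(lambda v:(c['K']@v)[:2]/v[2])(c['R']@np.array(X)+c['t'])
d=np.array([.909,.416,0]);n=np.array([-.416,.909,0])
print('pred corners',[pr(t,np.array([.5875,.1804,.107])+sx*.095*d+sy*.068*n) for sx,sy in((1,1),(1,-1),(-1,-1),(-1,1))])
```

```text
motion now 0 vs just after release 745
4634.5 ((229.94595336914062, 208.82432556152344), (81.25650024414062, 71.58682250976562), 81.02737426757812)
[[188.2541 174.2757]
 [258.9649 163.1108]
 [271.6378 243.373 ]
 [200.927  254.5378]] [[0.6741 0.2676]
 [0.6987 0.1005]
 [0.5041 0.0703]
 [0.4809 0.2322]] [0.5895 0.1676 0.107 ] [0.1689 0.197  0.1636]
pred corners [array([181.8471, 185.9524]), array([234.7199, 162.1789]), array([267.8284, 232.6555]), array([213.7343, 257.783 ])]
```

Run:
```python
from h import *
np.set_printoptions(precision=3,suppress=True)
t=load('top9'); 
h=cv2.cvtColor(cv2.GaussianBlur(t['image'],(3,3),0),cv2.COLOR_BGR2HSV)
m=cv2.inRange(h,(17,60,60),(32,255,255)); k=np.zeros_like(m);k[150:275,165:285]=m[150:275,165:285]
k=cv2.morphologyEx(k,cv2.MORPH_OPEN,np.ones((2,2),np.uint8)); 
# coarse text map: Y trug-yellow, o orange/handle/foot, g grey/steel, . other
for y in range(152,272,4):
    print(y,''.join('Y' if m[y,x] else ('o' if 3<h[y,x,0]<17 and h[y,x,1]>140 else ('w' if h[y,x,1]>90 else 'g')) for x in range(168,288,2)))
```

```text
152 wYYYYYYYYYYYYggYwwwwwwwwwwwwwwwwwwwwwwwwwwwwwwwYgggggggggggg
156 wwwYYYYYYYYYYYggYwwwwwwwwwwwwwwwwwwwwwwwwwwwwwwYgggggggggggg
160 wwwwwwwYYwwwwwwggYwwwwwwwwwwwwwwwwwwwwwwwwwwwwwwgggggggggggg
164 wwwwwwwwwwwwwwwYggYYwwwwwwwwwwwwwwwwwYYYwwwwwwwYgggggggggggg
168 wwwwwwwwwwwwwwwwYggYYwwwwwYYYYYYYYYYYYYYwwwwYwwYgggggggggggg
172 wwwwwwwwwwwwwwYYYYgYYYYYYwYYwwwYwwYYYYYYYwwwwwwYgggggggggggg
176 wwwwwwwwwwwYYYYooYggYYYYYYYYYYYYYYYYYYYYYwwwwwwYgggggggggggg
180 ggYwwwwwwwwYYwYYYYYggYYYYYYYYwYYYYYYYYYYYYwwwwwYgggggggggggg
184 gYwwwwwwwwwwYYoYYYYYYgYYYYYYYYYYYYYYYYYYYYwYwwwYgggggggggggg
188 gwwwwwwwwwwwYYwYYYYYYYgYYYYYYYYwYYYYYYYYYYowwwwwgggggggggggg
192 wwwwwwwwwwwwYYYYYYYYYYYgYYYYYYYooYYYYYYYYwwowYwwgggggggggggg
196 wwwwwwwwwwwwoYYwYYYYoooooooooooooooYYYYYYowwowwYgggggggggggg
200 wwwwwwwwwwwooooooooYYYYYgYYYYYYYYYYYYYYYYYYwYYwYgggggggggggg
204 wwwwwwwwwwooooYoYYYYwYYYggYYYYYYYYYYYYYYYYYYwYwYgggggggggggg
208 wwwwowwwwwoooooYYoYYYYYYYYYYYYYYYYYYYYYYYYYYwwwYgggggggggggg
212 wwwwwwwwwwwwooYYYYYYYYYYYYYYYYYYYYYYYYYYYYYYYwwYgggggggggggg
216 wwwwwwwwwwwwwYYYYYYYYYYYYYYYYYYYYwYYYYYYYYYYYwwYgggggggggggg
220 wwwwwwwwwwwwwwoYYoYYYYYYYYYgwwgggggwYYYYYYYYYYwYgggggggggggg
224 wwwwwwwwwwwwwwwYYoYYYYYYYYgYYwwggggggwYYYYYYYYYYgggggggggggg
228 wwwwwwwwwwwwwwwYYwoYYYYYYYYYgYggggggwYYYYYYYYYwYgggggggggggg
232 wwwwwwwwwwwwwwwwYoYYYYYYYYYYgggYYggggYYYYYYYYYYYgggggggggggg
236 wwwwwwwwwwwwwwwwYYYwYYYYYYYYYgggggwYYYYYYYYYYYYYgggggggggggg
240 wwwwwwwwwwwwwwwwYYwYYYYYYYYYYYYYYYYYYYYYYYYYYYYYgggggggggggg
244 wwwwwwwwwwwwwwwwwYYwYYYYYYYYYYYYYYYYYYYYYYYwwYwYgggggggggggg
248 wwwwwwwwwwwwwwwwwYYYYYYYYYYYYYYYwwwwwwwwwwwwwwwggggggggggggg
252 wwwwwwwwwwwwwwwwwwYYwwwwwwwwwwwwwwwwwwwwwwwwwwwggggggggggggg
256 wwwwwwwwwwwwwwwwwwwwwwwwwwwwwwwwwwwwwwwwwwwwwwwYgggggggggggg
260 wwwwwwwwwwwwwwwwwwwwwwwwwwwwwwwwwwwwwwwwwwwwwwwggggggggggggg
264 wwwwwwwwwwwwwwwwwwwwwwwwwwwwwwwwwwwwwwwwwwwwwwwggggggggggggg
268 wwwwwwwwwwwwwwwwwwwwwwwwwwwwwwwwwwwwwwwwwwwwwwwggggggggggggg
```

Run:
```python
from h import *
np.set_printoptions(precision=3,suppress=True)
t=load('top9')
pr=lambda c,X:(lambda v:(c['K']@v)[:2]/v[2])(c['R']@np.array(X)+c['t'])
for z in(.215,.2215): print('seat px',pr(t,(.5875,.1804,z)),pr(t,(.589,.181,z)))
C=[(190,174.5),(247,164),(261,243),(203,252.5)]
for z in(.06,.1,.107,.115):
    D=np.array([onz(t,p,z) for p in C]); print(z,D.mean(0),np.linalg.norm(np.diff(D,axis=0),axis=1),'yaw',np.degrees(np.arctan2(*((D[0]+D[1]-D[2]-D[3])[:2][::-1]))))
print('handle bar at hook, rays z=.215:',onz(t,(214.5,197),.215))
h=cv2.cvtColor(cv2.GaussianBlur(t['image'],(3,3),0),cv2.COLOR_BGR2HSV)
for y in range(186,214,2): print(y,''.join('o' if 3<h[y,x,0]<17 and h[y,x,1]>140 else ('g' if h[y,x,1]<90 else '.') for x in range(180,265)))
```

```text
seat px [215.19  196.068] [214.924 195.394]
seat px [214.577 195.204] [214.31  194.527]
0.06 [0.603 0.187 0.06 ] [0.142 0.203 0.14 ] yaw 10.449513106719118
0.1 [0.592 0.18  0.1  ] [0.137 0.196 0.135] yaw 10.449513106719097
0.107 [0.59  0.179 0.107] [0.137 0.195 0.134] yaw 10.449513106719106
0.115 [0.588 0.177 0.115] [0.136 0.193 0.133] yaw 10.44951310671911
handle bar at hook, rays z=.215: [0.585 0.182 0.215]
186 .............................gggg..................................................gg
188 .................o............gggg......................................oo.........gg
190 .................o.............gggg......................................oo........gg
192 .................o..............gggg.............oooo....................ooo.......gg
194 ............o.....o.................oooooooooooooooooooooooooooooooooooo..oo.......gg
196 ...........oo..............oooooooooooooooooooooooooooooo.............o....oo......gg
198 ..........oooo...ooooooooooooooo...................................................gg
200 ..........ooooooooooooooo..........gggg......................................g.....gg
202 .........oooooooooooo..............ggggg..................oo................ggg....gg
204 .......ooooooooo..oo...............gggggg....................................ggg...gg
206 .......oooooooo.......o..............g.......................................gg....gg
208 ........oooooooooo...oo...........................................................ggg
210 .........oooooooo....o............................................................ggg
212 ............ooo....................................................................gg
```

The basket is at rest on the hook. Its rim centre is within 3 mm of the seat in plan and the rim size fits the hanging height, so it is level. The garlic is inside and the arm is clear. Handing in.

```bash
python3 -c "
from cell import workorder
print(workorder.sign_off())"
```

```text
the job is handed in; nothing more can be done
None
```

The job is handed in (no verdict came back): the garlic is in the trug, and at my last measurement the trug hung still and level on the hook with its rim centre within 3 mm of the seat in plan and the arm clear; the onion and lemon were not touched.

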